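Lever open the battery hatch of a field logger with the pry bar from the tool stand

TASK

The batteries in the field logger are due for a change: take the orange pry bar off its hook, put its blade into the notch at the hatch's yellow mark, under the hatch's edge, and lever the hatch off its catches with the bar, keeping the fingers off the logger while it is still shut. Then swing the hatch right back until it stays open by itself, and lay the pry bar down flat on the bench clear of the logger and the tool stand, without dropping it; leave the other things as they are.

Things in the scene. Friction and masses are not known exactly. Their poses are not given: they have to be found in the camera images.
- pry_bar: flat pry bar hanging from one of two hooks. Orange handle 22 wide (y) x 13 thick (x) x 90 long (z) mm, origin at its middle; z points to the hanging loop. Wire loop on the handle's end (14 wide, 26 high inside), its 4.4 mm top bar at z = +75 mm. Straight steel blade 14 wide (y), 2.6 thick (x), to z = -118. Balances near z = -33 mm. Hung, x points into the stand's panel, 19 mm behind the handle
- blade_tip (a point): middle of the square end of the pry bar's blade, 118 mm from the handle's middle; axes as the pry bar's
- hex_driver: bystander: hex driver with the same handle and loop, but blue, and a round 6 mm shank; hangs from the other hook, 80 mm beside the pry bar
- tool_stand: fixed grey tool stand: upright perforated panel 170 wide (y), 6 thick, 276 high on a base plate 6 thick (x -45 to 55 mm); origin under the panel, front faces -x. Two hooks at y = +40 and -40 mm: a bar of radius 3 mm runs level from the panel at z = 236 to x = -40, then turns up to x = -47, z = 245 mm
- hook_l (a point): where a loop hangs on the stand's hook at y = +40 mm, on the bar's centre line; axes as the stand's. A loop must rise about 13 mm to clear the turned-up end, then be drawn off 25 mm along -x
- hook_r (a point): the same on the hook at y = -40 mm
- logger: fixed battery-powered field logger, dark grey case 180 x 124 x 50 mm with black corner guards, hatch up; origin under its centre, z up. Hatch: lighter grey plate 88 wide (y), 6 thick, flush with the top, from its free front edge at x = -56 mm (yellow strip) to its hinge at x = +66, z = 48 mm. Two sprung ball catches hold the front edge with about 12 N until it has risen some 3 mm
- notch (a point): middle of the outer top edge of the prying notch (logger x = -64.5, z = 50 mm), on which the blade bears; axes as the logger's, x toward the hinge. The notch is a gap 8.5 mm (x) by 22 mm (y) before the hatch's edge, 24 mm deep, and open under the hatch (6 mm thick) for 14 mm behind its edge: a blade put in slanting toward the hinge gets under the hatch
- hatch (a joint): angle of the hatch about its hinge (rad): 0 shut, about 0.06 sprung off its catches and resting ajar on them, 1.57 upright, 1.9 fully open against its stop; it falls back from below upright and stays open beyond it
- hatch_edge (a point): middle of the hatch's free front edge at its underside, 122 mm from the hinge; moves with the hatch
- multimeter: bystander: red hand multimeter lying on its back, 152x77x46 mm; origin under its centre
- needle_pliers: bystander: red-handled needle-nose pliers lying flat, 68x177x16 mm; origin under its centre
- flux_tin: bystander: yellow round tin, 48 across, 21 high, mm; origin under its centre
- block_battery: bystander: black block battery standing upright, 18x27x48 mm; origin under its centre
- solder_reel: bystander: reel of wire standing on its flange, 58 across, 45 high, mm; origin under its centre

How it is judged:
On the way, in this order (a step that is already met when the one before it is completed fails the run):
1. the pry bar is off its hook, in the fingers (distance of pry_bar from where it was at the start of the episode above 0.06 m and contact force between the fingers and pry_bar above 1 N), for 0.1 s.
2. the hatch has sprung from its catches (value of joint hatch above 0.03 rad), for 0.1 s.
3. the hatch is swung back beyond upright (value of joint hatch above 1.65 rad), for 0.1 s.
At the end, for the whole second after the job is handed in: the hatch stands open beyond 1.65 rad by itself; the pry bar lies flat and at rest on the bench (handle middle less than 20 mm and blade end less than 30 mm up, within 10 degrees of level), touching neither the logger nor the tool stand (value of joint hatch above 1.65 rad and height (world z) of pry_bar below 0.02 m and height (world z) of blade_tip below 0.03 m and angle between pry_bar's own z axis and vertical between 1.4 and 1.74 rad and linear speed of pry_bar below 0.02 m/s and contact force between pry_bar and logger below 0.1 N and contact force between pry_bar and tool_stand below 0.1 N).
It fails at once if the fingers touch the logger while the hatch is still caught (contact force between the fingers and logger above 1 N and value of joint hatch below 0.02 rad).
It fails at once if the hex driver is used on the logger (contact force between hex_driver and logger above 0.5 N).
It fails at once if the pry bar is dropped (linear speed of pry_bar above 0.9 m/s and contact force between the fingers and pry_bar below 0.1 N).
It fails at once if the hex driver is knocked from its hook or another thing is moved by more than 30 mm (distance of any of hex_driver, multimeter, needle_pliers, flux_tin, block_battery, solder_reel from where it was at the start of the episode above 0.03 m).
It also fails if it takes over 59 s, if anything falls off the work surface, if the arm or the gripper's body presses on something with over 40 N, if the wrist force passes 120 N, or if a joint passes its speed limit or range.

ROBOT

A 6-joint arm with a two-finger parallel gripper is mounted at the origin on a cart in front of the work surface, level with it; the furniture and walls round the work are solid. World frame = base frame: x ahead of the robot, y to its left, z up, the work surface at z = 0. Lengths are in m, angles in rad, forces in N, time in s.
With the tool pointing down it reaches from about 0.375 to 0.975 m from the base axis. Payload 3.8 kg.
Tool frame: the origin (TCP) lies midway between the tips of the shut fingers; the grasp point (between the pads) lies r.grasp_offset behind it (r.grasp_offset is the distance from the TCP to the grasp point, in m); z points along the fingers, y is the line along which they close (so a half turn about z gives the same grasp; the last joint's range is limited). The gripper opens to 85 mm and grips with 20 to 120 N. Pads are 22 mm wide; open, the fingers measure 114 mm over their backs; the gripper's body (76 mm by 85 mm) begins 54 mm behind the grasp point. The pads swing forward as they close: fully open they stand 13 mm farther back than shut.
Start: joints at [1.149, 0.264, 1.604, -0, 1.274, -0.037], TCP at [0.253, 0.626, 0.206] pointing down, gripper open.
Joint ranges: [-2.63, 2.63], [-0.94, 2.18], [0.31, 2.57], [-1.31, 4.45], [0, 2.66], [-2.55, 2.55]. Speed limits (rad/s): [2.57, 2.57, 3.14, 3.14, 3.14, 3.14].

INTERFACE

Orientations are given as a rotation vector (axis times angle).
In Python, from cell import r, open_gripper, close, vision gives the robot as it stands. Calls block until the motion is done:
- r.move_pose(position, orientation): joint-space move of the TCP to a pose.
- r.move_l(position, v=0.15, frame=None): straight line of the TCP; frame=None keeps the orientation; v is the mean speed in m/s.
- r.move_joints(angles): joint-space move.
- open_gripper() and close(): open the fingers fully, or close them until they stop; the grip force is fixed at half the most.
- r.sleep(seconds).
- r.solve_ik(position, orientation): joint angles nearest the present ones, or None.
- vision.camera(name): name is "side" or "top" or "wrist"; returns a dict with "img" (420x560x3 uint8, red, green, blue), "fx", "fy", "cx", "cy" (pixels), "D" ([k1, k2, p1, p2, k3] as OpenCV has them; the pictures are not rectified), "R" (3x3) and "t" (3): a world point X has camera coordinates R X + t. Camera axes: x right, y down, z forward; pixel columns grow to the right and rows downward; lengths in m; the calibration is good to about 2 mm. A picture is of the moment at which its call begins. There is no depth.
A pose or a line that the arm cannot do raises r.IKError and nothing moves.
- r.hand_in(): hands the job in; it is judged then, once.
Readings, each from a call of its own:
- r.get_time(): time.
- r.get_qpos(): joint angles.
- r.get_qd(): joint speeds.
- r.get_joint_torque(): joint torques, N m.
- r.get_position(): TCP position.
- r.get_ee_rot(): TCP orientation.
- r.get_force(): force on the tool from outside, world axes, zero at the start.
- r.get_moment(): the same for the moment, N m.
- r.get_width(): opening from 0.0 (shut) to 1.0 (fully open).
- r.get_gripper_force(): force on a finger pad.
Only numpy, scipy, OpenCV 4.12 (cv2) and the standard library are available. Lean on these libraries where they do the work, as an engineer would, in place of code of your own. Each camera call takes 0.05 s, during which the arm holds its last target. There are 200 camera calls.

## Working session

There is one attempt and no reset: what is moved stays moved. The work goes in short steps, each a Python script; the robot and the scene stay as the last script left them, time stands still between calls to the robot, and variables do not carry over. Pictures are saved under pics/ and viewed, at most 10 in all, crops included, and the job is handed in when it is done.

```bash
ls; mkdir -p pics; python3 - <<'E'
from cell import r,vision
import cv2,numpy as np
for n in("side","top"):
    c=vision.camera(n); cv2.imwrite(f"pics/{n}0.png",c["img"][:,:,::-1]); print(n,c["fx"],c["fy"],c["cx"],c["cy"],c["D"],"C",-np.array(c["R"]).T@c["t"],"fwd",np.array(c["R"])[2])
print(r.get_time(),r.grasp_offset,r.get_ee_rot(),r.get_width())
E
```

```text
pics
side 529.8716860378526 529.8716860378526 269.4259641858898 218.30815635080708 [-0.121285  0.        0.        0.        0.      ] C [ 0.04086999 -1.2619387   0.78195045] fwd [ 0.36381363  0.78029808 -0.50869888]
top 418.23605931907406 418.23605931907406 279.93796207964186 209.8223761108063 [-0.03887968  0.          0.          0.          0.        ] C [ 0.22509968 -0.29379506  1.43347035] fwd [ 0.20929174  0.01918928 -0.97766494]
0.1 0.0187 [-0.60062101 -3.0831658   0.00316277] 0.9987791895340603
```

View pics/side0.png

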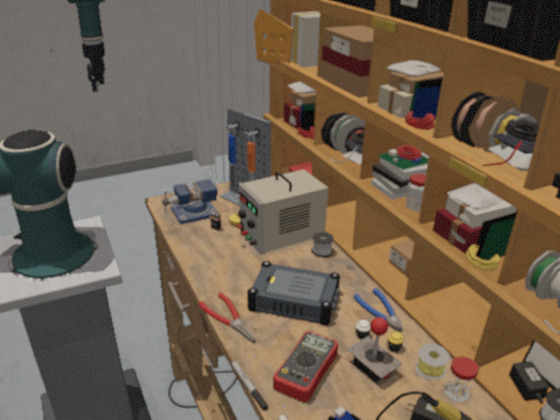

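View pics/top0.png

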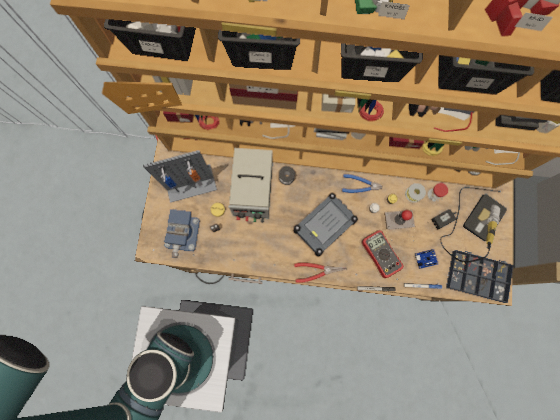

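The side view shows the stand at about (248,155) with the blue driver at left (232,145) and the orange bar at right (251,155), and the logger at (295,290). In the top view the stand is at (185,175), the logger at (325,223) and a power supply box at (250,183). Next I'll view enlarged crops with pixel grids.

```bash
python3 - <<'E'
import cv2,numpy as np
s=cv2.imread("pics/side0.png");t=cv2.imread("pics/top0.png")
def crop(im,x0,y0,w,h):
    f=400/w
    o=cv2.resize(im[y0:y0+h,x0:x0+w],(400,300),interpolation=cv2.INTER_CUBIC)
    for k in range(0,w,20): cv2.putText(o,str(x0+k),(int(k*f),10),0,.35,(0,255,0));cv2.line(o,(int(k*f),0),(int(k*f),4),(0,255,0))
    for k in range(0,h,20): cv2.putText(o,str(y0+k),(0,int(k*f)),0,.35,(0,255,0))
    return o
cv2.imwrite("pics/crops.png",np.vstack([np.hstack([crop(s,200,100,120,90),crop(s,240,250,112,84)]),np.hstack([crop(t,135,140,100,75),crop(t,285,185,84,63)])]))
E
```

```text
(no output)
```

View pics/crops.png

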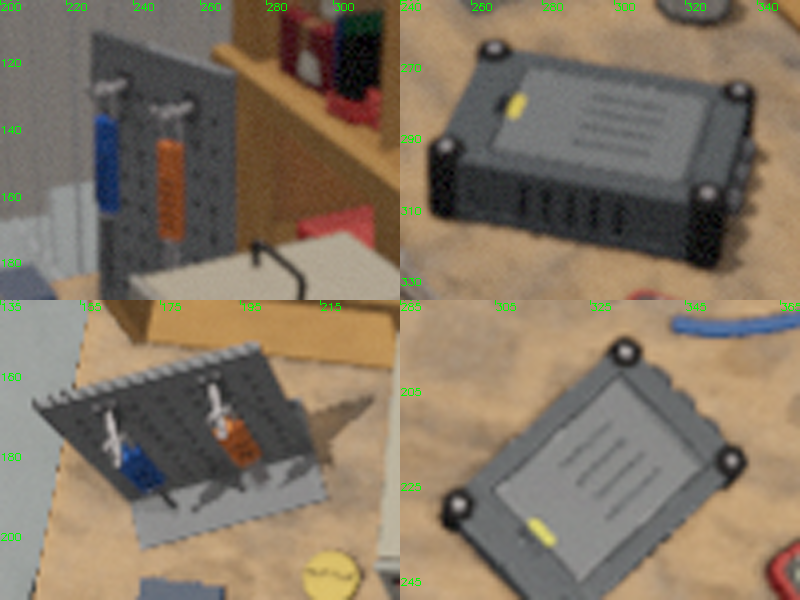

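The bar's handle runs from about (251,142) to (251,172) in the side view and (193,170) to (199,181) in the top view. The hatch's yellow mark is at (272,279) side and (315,234) top. I'll triangulate these.

```bash
cat > h.py <<'E'
import cv2,numpy as np
from cell import r,vision,open_gripper,close
from scipy.spatial.transform import Rotation as Ro
def ray(c,uv):
    K=np.array([[c["fx"],0,c["cx"]],[0,c["fy"],c["cy"]],[0,0,1.]])
    p=cv2.undistortPoints(np.array([[uv]],float),K,np.array(c["D"],float))[0,0]
    R=np.array(c["R"]); d=R.T@[p[0],p[1],1]; return -R.T@np.array(c["t"]),d/np.linalg.norm(d)
def plane(c,uv,z):
    o,d=ray(c,uv); return o+d*(z-o[2])/d[2]
def tri(obs):
    A=np.zeros((3,3));b=np.zeros(3);L=[]
    for c,uv in obs:
        o,d=ray(c,uv);P=np.eye(3)-np.outer(d,d);A+=P;b+=P@o;L.append((o,P))
    X=np.linalg.solve(A,b); return X,max(np.linalg.norm(P@(X-o)) for o,P in L)*1e3
def proj(c,X):
    K=np.array([[c["fx"],0,c["cx"]],[0,c["fy"],c["cy"]],[0,0,1.]])
    R=np.array(c["R"]);return cv2.projectPoints(np.array([X],float),cv2.Rodrigues(R)[0],np.array(c["t"],float),K,np.array(c["D"],float))[0][0,0]
def blobs(c,lo,hi,roi=None,amin=8):
    h=cv2.cvtColor(c["img"],cv2.COLOR_RGB2HSV);m=cv2.inRange(h,lo,hi)
    if roi: q=np.zeros_like(m);x0,y0,x1,y1=roi;q[y0:y1,x0:x1]=m[y0:y1,x0:x1];m=q
    n,l,s,ce=cv2.connectedComponentsWithStats(m)
    return sorted([(int(s[i,4]),ce[i].round(2),cv2.minAreaRect(np.argwhere(l==i)[:,::-1].astype(np.float32))) for i in range(1,n) if s[i,4]>=amin],key=lambda a:-a[0])
ORANGE=((3,150,80),(14,255,255)); YEL=((22,120,120),(34,255,255))
def save(c,n): cv2.imwrite(f"pics/{n}.png",c["img"][:,:,::-1])
E
python3 - <<'E'
from h import *
np.set_printoptions(precision=4,suppress=True)
S=vision.camera("side");T=vision.camera("top")
a=blobs(S,*ORANGE,(235,130,265,180));b=blobs(T,*ORANGE,(180,160,210,190))
print(a[:2],b[:2]);print("bar",tri([(S,a[0][1]),(T,b[0][1])]))
a=blobs(S,*YEL,(262,265,285,290));b=blobs(T,*YEL,(305,220,325,245))
print(a[:2],b[:2]);print("yel",tri([(S,a[0][1]),(T,b[0][1])]))
# logger screws from crops: side f=400/112 ,top f=400/84
s=[(240+x/3.571,250+y/3.571) for x,y in((494,49),(738,91),(708,193))] 
s=[(240+(x-400)/3.571,250+y/3.571) for x,y in((494,49),(738,91),(708,193),(446,147))]
t=[(285+(x-400)/4.762,185+(y-300)/4.762) for x,y in((626,352),(732,460),(457,506))]
for i,p in enumerate(s): print("s",p,plane(S,p,.05))
for p in t: print("t",p,plane(T,p,.05))
s=[(200+x/3.333,100+y/3.333) for x,y in((92,32),(236,74))];t=[(135+x/4,140+(y-300)/4) for x,y in((35,403),(260,348))]
for p,q in zip(s,t): print("panel top",tri([(S,p),(T,q)]))
c=vision.camera("wrist");R=r.get_ee_rot();Rm=Ro.from_rotvec(R).as_matrix()
print("wristcam in tool",Rm.T@(-np.array(c["R"]).T@c["t"]-r.get_position()),np.array(c["R"])@Rm,c["fx"])
E
```

```text
[(197, array([250.94, 156.4 ]), ((250.5, 156.5), (29.0, 7.0), 90.0))] [(61, array([194.56, 175.39]), ((194.2000274658203, 175.10000610351562), (10.800000190734863, 6.600000381469727), 53.13010025024414))]
bar (array([0.5742, 0.0107, 0.1703]), np.float64(0.5227487372087122))
[(18, array([271.72, 279.  ]), ((271.70001220703125, 279.10003662109375), (3.130495071411133, 4.919349670410156), 26.56505012512207))] []Traceback (most recent call last):
  File "<stdin>", line 7, in <module>
IndexError: list index out of range
```

```bash
python3 - <<'E'
from h import *
np.set_printoptions(precision=4,suppress=True)
S=vision.camera("side");T=vision.camera("top")
a=[271.72,279];b=(285+(541-400)/4.762,185+(532-300)/4.762)
print("yel",tri([(S,a),(T,b)]))
s=[(240+(x-400)/3.571,250+y/3.571) for x,y in((494,49),(738,91),(708,193),(446,147))]
t=[(285+(x-400)/4.762,185+(y-300)/4.762) for x,y in((626,352),(732,460),(457,506))]
for i,p in enumerate(s): print("s",p,plane(S,p,.05))
for p in t: print("t",p,plane(T,p,.05))
s=[(200+x/3.333,100+y/3.333) for x,y in((92,32),(236,74))];t=[(135+x/4,140+(y-300)/4) for x,y in((35,403),(260,348))]
for p,q in zip(s,t): print("panel top",tri([(S,p),(T,q)]))
for n,z,R in (("box",0.12,(230,145,275,222)),): 
  for p in((234,148),(271,150),(231,217),(268,220)): print(n,p,plane(T,p,.13))
c=vision.camera("wrist");Rm=Ro.from_rotvec(r.get_ee_rot()).as_matrix()
print("wristcam in tool",Rm.T@(-np.array(c["R"]).T@c["t"]-r.get_position()),(np.array(c["R"])@Rm).round(3).tolist(),c["fx"],Rm.tolist())
E
```

```text
yel (array([ 0.4536, -0.3913,  0.0527]), np.float64(0.2452801678722362))
s (266.3231587790535, 263.7216465975917) [ 0.469  -0.3286  0.05  ]
s (334.65135816297953, 275.48305796695604) [ 0.5933 -0.4358  0.05  ]
s (326.25035004200504, 304.04648557826937) [ 0.5245 -0.5166  0.05  ]
s (252.88154578549427, 291.16493979277516) [ 0.3988 -0.4114  0.05  ]
t (332.45905081898366, 195.91978160436793) [ 0.5908 -0.4389  0.05  ]
t (354.7186056278874, 218.59932801343973) [ 0.5212 -0.5209  0.05  ]
t (296.9697606047879, 228.25913481730367) [ 0.4653 -0.3308  0.05  ]
panel top (array([0.5566, 0.139 , 0.2711]), np.float64(0.6439645600138364))
panel top (array([ 0.6192, -0.0195,  0.2756]), np.float64(2.3803345123641555))
box (234, 148) [ 0.693  -0.0934  0.13  ]
box (271, 150) [ 0.7006 -0.2153  0.13  ]
box (231, 217) [ 0.4625 -0.1166  0.13  ]
box (268, 220) [ 0.4669 -0.2345  0.13  ]
wristcam in tool [ 0.0772 -0.0012 -0.1679] [[0.001, 1.0, -0.0], [-0.952, 0.0, -0.306], [-0.306, 0.001, 0.952]] 367.9182581993993 [[-0.926862785065742, 0.3754002367579184, -0.00019975553748037198], [0.37540028980958856, 0.9268626655620698, -0.0004707420223676489], [8.429283281124818e-06, -0.0005113015485603608, -0.9999998692498282]]
```

```bash
cat >> h.py <<'E'
# bar held with tool z tilted PHI from bar x toward the blade; a = heading (rad) of horizontal tool direction, th = blade angle below horizontal (deg)
def toolrot(a,el,sgn=1):
    el=np.radians(el);z=np.array([np.cos(el)*np.cos(a),np.cos(el)*np.sin(a),np.sin(el)])
    y=sgn*np.array([-np.sin(a),np.cos(a),0.]);return np.column_stack([np.cross(y,z),y,z])
def bladedir(a,th):
    t=np.radians(th);return np.array([np.cos(t)*np.cos(a),np.cos(t)*np.sin(a),-np.sin(t)])
def tcp_for_tip(tip,a,th,phi,d=.088,sgn=1,go=None):
    """TCP pose putting the blade tip at tip; d = grasp-to-tip distance"""
    R=toolrot(a,90-th-phi,sgn);g=np.asarray(tip)-d*bladedir(a,th)
    return g+R[:,2]*(r.grasp_offset if go is None else go),Ro.from_matrix(R).as_rotvec()
E
python3 - <<'E'
from h import *
np.set_printoptions(precision=2,suppress=True)
N=np.array([.4477,-.3815,.05]);a=-.711;h=np.array([np.cos(a),np.sin(a),0]);zz=np.array([0,0,1.])
B=np.array([.5742,.0107,.17]);ab=.376
for sgn in(1,-1):
  for phi in(30,45,55):
    print("SGN",sgn,"PHI",phi)
    for lift in(0,):
      R=toolrot(ab,-phi,sgn);q=r.solve_ik(B+[0,0,-.03]+R[:,2]*r.grasp_offset,Ro.from_matrix(R).as_rotvec());print("grasp",q)
    for th in(65,50,36,28):
      p,o=tcp_for_tip(N+.022*bladedir(a,th),a,th,phi,sgn=sgn);print("pry",th,p,r.solve_ik(p,o))
    for A in(20,60,90,102):
      A=np.radians(A);tip=N+h*.1305+[0,0,-.002]+.1*(-np.cos(A)*h+np.sin(A)*zz)
      p,o=tcp_for_tip(tip,a,38,phi,sgn=sgn);print("open",p,r.solve_ik(p,o))
    for th in(130,145,160):
      p,o=tcp_for_tip([.40,-.15,.003],a+.5,th,phi,sgn=sgn);print("place",th,p,r.solve_ik(p,o))
E
```

```text
SGN 1 PHI 30
grasp [-0.42 -0.09  2.56  1.83  0.7   2.34]
pry 65 [ 0.44 -0.38  0.11] None
pry 50 [ 0.43 -0.37  0.1 ] None
pry 36 [ 0.42 -0.36  0.1 ] [-0.81  1.18  2.44  2.99  2.47  1.49]
pry 28 [ 0.42 -0.35  0.09] [-0.81  1.29  2.33  2.98  2.61  1.48]
open [ 0.44 -0.37  0.14] [-0.81  0.99  2.51  3.02  2.32  1.52]
open [ 0.47 -0.4   0.2 ] [-0.79  0.78  2.52  3.05  2.11  1.56]
open [ 0.51 -0.43  0.21] [-0.78  0.72  2.45  3.07  1.99  1.57]
open [ 0.52 -0.45  0.21] [-0.77  0.73  2.41  3.08  1.95  1.57]
place 130 [ 0.46 -0.16  0.05] [-0.45 -0.16  2.4   0.15  0.56 -1.93]
place 145 [ 0.47 -0.17  0.03] [-0.4   0.05  2.2   0.02  0.81 -1.77]
place 160 [ 0.48 -0.17  0.01] [-0.37  0.27  2.   -0.03  1.05 -1.71]
SGN 1 PHI 45
grasp None
pry 65 [ 0.44 -0.37  0.1 ] None
pry 50 [ 0.43 -0.37  0.1 ] None
pry 36 [ 0.42 -0.36  0.09] None
pry 28 [ 0.42 -0.36  0.09] [-0.83  1.12  2.52  2.99  2.36  1.49]
open [ 0.44 -0.37  0.14] None
open [ 0.47 -0.4   0.19] None
open [ 0.51 -0.43  0.2 ] [-0.78  0.42  2.56  3.07  1.54  1.58]
open [ 0.52 -0.45  0.2 ] [-0.78  0.44  2.52  3.07  1.52  1.58]
place 130 [ 0.46 -0.16
[... 1850 characters left out ...]
21  0.02  0.84  1.36]
place 145 [ 0.47 -0.16  0.04] [-0.37  0.22  2.01 -0.03  1.08  1.43]
place 160 [ 0.47 -0.17  0.02] [-0.34  0.44  1.81 -0.06  1.32  1.46]
SGN -1 PHI 55
grasp [-0.23 -0.14  2.33  0.69  0.54  0.44]
pry 65 [ 0.44 -0.37  0.1 ] None
pry 50 [ 0.43 -0.37  0.1 ] None
pry 36 [ 0.42 -0.36  0.09] None
pry 28 [ 0.42 -0.36  0.08] None
open [ 0.44 -0.37  0.14] None
open [ 0.47 -0.4   0.19] None
open [ 0.51 -0.43  0.2 ] None
open [ 0.52 -0.45  0.2 ] [-0.78  0.23  2.55  3.07  1.16 -1.54]
place 130 [ 0.45 -0.16  0.05] [-0.38  0.11  2.09 -0.02  1.02  1.41]
place 145 [ 0.46 -0.16  0.04] [-0.35  0.34  1.89 -0.05  1.26  1.45]
place 160 [ 0.47 -0.17  0.02] [-0.33  0.57  1.69 -0.07  1.49  1.48]
```

```bash
python3 - <<'E'
from h import *
N=np.array([.4477,-.3815,.05]);a=-.711
def feas(g,a):
  s=[]
  for e in range(-170,61,10):
    R=toolrot(a,e,-1);q=r.solve_ik(g+R[:,2]*r.grasp_offset,Ro.from_matrix(R).as_rotvec())
    if q is not None: s.append((e,round(q[4],1)))
  return s
for th in(60,36,15):
  print("pry",th,feas(N-.066*bladedir(a,th),a))
B=np.array([.5742,.0107,.14]);
print("grasp",feas(B,.376));print("grasp back side heading 90deg offset",feas(B,.376+1.57))
for A in(20,60,90,102):
  h=np.array([np.cos(a),np.sin(a),0]);A=np.radians(A);tip=N+h*.1305+.1*(-np.cos(A)*h+np.sin(A)*np.array([0,0,1]))
  print("open",feas(tip-.088*bladedir(a,30),a))
E
```

```text
pry 60 [(-170, np.float64(2.3)), (-160, np.float64(2.2)), (-150, np.float64(2.1)), (-140, np.float64(1.9)), (-130, np.float64(1.7)), (-120, np.float64(1.6)), (-110, np.float64(1.4)), (-100, np.float64(1.2)), (-90, np.float64(1.0)), (-80, np.float64(0.8)), (-70, np.float64(0.6)), (-60, np.float64(0.4)), (-50, np.float64(0.2)), (20, np.float64(2.3)), (30, np.float64(2.5)), (40, np.float64(2.6))]
pry 36 [(-170, np.float64(2.3)), (-160, np.float64(2.1)), (-150, np.float64(2.0)), (-140, np.float64(1.8)), (-130, np.float64(1.7)), (-120, np.float64(1.5)), (-110, np.float64(1.3)), (-100, np.float64(1.2)), (-90, np.float64(1.0)), (-80, np.float64(0.8)), (-70, np.float64(0.6)), (-60, np.float64(0.4)), (-50, np.float64(0.1)), (20, np.float64(2.4)), (30, np.float64(2.6))]
pry 15 [(-170, np.float64(2.3)), (-160, np.float64(2.1)), (-150, np.float64(2.0)), (-140, np.float64(1.8)), (-130, np.float64(1.6)), (-120, np.float64(1.5)), (-110, np.float64(1.3)), (-100, np.float64(1.1)), (-90, np.float64(0.9)), (-80, np.float64(0.7)), (-70, np.float64(0.5)), (-60, np.float64(0.3)), (-50, np.float64(0.1)), (
[... 2380 characters left out ...]
)), (20, np.float64(2.0)), (30, np.float64(2.2)), (40, np.float64(2.4)), (50, np.float64(2.5)), (60, np.float64(2.6))]
open [(-170, np.float64(2.6)), (-160, np.float64(2.5)), (-150, np.float64(2.3)), (-140, np.float64(2.2)), (-130, np.float64(2.0)), (-120, np.float64(1.8)), (-110, np.float64(1.6)), (-100, np.float64(1.4)), (-90, np.float64(1.2)), (-80, np.float64(1.0)), (-70, np.float64(0.8)), (-60, np.float64(0.6)), (-50, np.float64(0.3)), (-40, np.float64(0.1)), (-30, np.float64(0.2)), (-20, np.float64(0.6)), (-10, np.float64(0.9)), (0, np.float64(1.3)), (10, np.float64(1.6)), (20, np.float64(1.9)), (30, np.float64(2.2)), (40, np.float64(2.3)), (50, np.float64(2.5)), (60, np.float64(2.6))]
```

```bash
python3 - <<'E'
from h import *
np.set_printoptions(precision=4,suppress=True)
B=np.array([.5742,.0107,.14]);ab=.376
R=toolrot(ab,-45,-1);o=Ro.from_matrix(R).as_rotvec()
p=B-R[:,2]*.11
q=r.solve_ik(p,o);print(p,q)
r.move_pose([.27,.36,.34],o if r.solve_ik([.27,.36,.34],o) is not None else r.get_ee_rot());print(r.get_qpos())
r.move_pose(p,o);print(r.get_qpos(),r.get_position(),r.get_time())
c=vision.camera("wrist");save(c,"w1");print(blobs(c,*ORANGE)[:3])
r.move_pose(p+[0,0,.06]-.03*R[:,1],o)
c2=vision.camera("wrist");save(c2,"w2");print(blobs(c2,*ORANGE)[:3],r.get_time())
import pickle;pickle.dump((c,c2),open("hook.pkl","wb"))
cv2.imwrite("pics/w12.png",np.hstack([cv2.imread("pics/w1.png")[:,:,:],cv2.imread("pics/w2.png")])[:, ::1] if 0 else cv2.resize(np.hstack([cv2.imread("pics/w1.png"),cv2.imread("pics/w2.png")]),(800,300)))
E
```

```text
[ 0.5019 -0.0179  0.2178] [-0.5098 -0.4907  2.4612  0.8539  0.8131  0.1896]
[ 0.8725 -0.2264  1.8618  0.0002  1.5071 -0.3137]
[-0.5084 -0.49    2.4601  0.8538  0.8136  0.1895] [ 0.5022 -0.0172  0.2182] 3.175
[(2161, array([277.11, 173.23]), ((278.8628234863281, 171.4425048828125), (80.02236938476562, 36.11981964111328), 86.18592071533203)), (126, array([399.99,   4.83]), ((397.5, 4.5), (9.0, 69.0), 90.0)), (123, array([358.04, 104.52]), ((358.5869140625, 102.54647064208984), (10.143892288208008, 73.40974426269531), 24.04422378540039))]
[(1200, array([311.62, 216.54]), ((313.34619140625, 215.23077392578125), (28.52798843383789, 58.42035675048828), 7.125016689300537)), (344, array([392.17,  34.28]), ((391.0461730957031, 34.66921615600586), (17.979684829711914, 37.274959564208984), 74.74488067626953)), (326, array([416.84,  57.17]), ((409.9974670410156, 56.637569427490234), (49.185211181640625, 69.75767517089844), 64.48612976074219))] 3.65
```

View pics/w12.png

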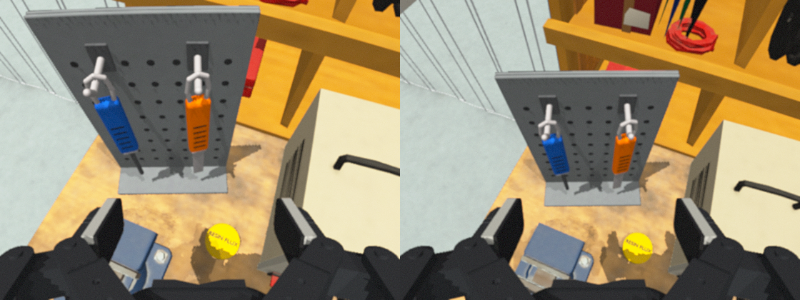

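Both wrist views show the orange bar on the right hook: handle at about (277,173) in the first and (312,217) in the second, full resolution. The panel's top corners are visible, and the power supply stands to the right. I'll triangulate these.

```bash
python3 - <<'E'
from h import *
import pickle
np.set_printoptions(precision=4,suppress=True)
c,c2=pickle.load(open("hook.pkl","rb"))
def ends(c,cen,roi):
    h=cv2.cvtColor(c["img"],cv2.COLOR_RGB2HSV);m=cv2.inRange(h,(3,150,60),(16,255,255))
    q=np.zeros_like(m);x0,y0,x1,y1=roi;q[y0:y1,x0:x1]=m[y0:y1,x0:x1]
    y,x=np.nonzero(q);o=[]
    print(y.min(),y.max(),[ (int(t),int(x[y==t].min()),int(x[y==t].max())) for t in range(y.min(),y.max()+1,10)])
    for t in(.1,.5,.9):
        yy=y.min()+t*(y.max()-y.min());s=abs(y-yy)<=2;o.append((x[s].mean(),yy))
    return o
e1=ends(c,None,(250,125,310,225));e2=ends(c2,None,(285,175,340,255))
for i,(u,v) in enumerate(zip(e1,e2)): print(tri([(c,u),(c2,v)]))
# panel corners by line/corner refinement
for a,b in(((38,17),(137,106)),((360,14),(387,104))):
    f=lambda c,p:cv2.cornerSubPix(cv2.cvtColor(c["img"],cv2.COLOR_RGB2GRAY),np.array([[p]],np.float32),(4,4),(-1,-1),(3,30,.01))[0,0]
    u,v=f(c,a),f(c2,b);print(u,v,tri([(c,u),(c2,v)]))
for u,v in(((282,65),(319,150)),): print("hook",tri([(c,u),(c2,v)]))
# power supply near-left top corner
print("box",tri([(c,(452,128)),(c2,((712-400)*1.4,123*1.4))]))
cv2.imwrite("pics/wc.png",np.hstack([cv2.resize(c["img"][20:240,200:360,::-1],(400,550)),cv2.resize(c2["img"][90:255,260,None][:,:,::-1] if 0 else c2["img"][90:255,250:370,::-1],(400,550))]))
E
```

```text
131 212 [(131, 284, 284), (141, 259, 294), (151, 260, 294), (161, 261, 293), (171, 262, 292), (181, 262, 292), (191, 263, 291), (201, 264, 290), (211, 266, 277)]
186 243 [(186, 313, 315), (196, 302, 330), (206, 301, 327), (216, 299, 324), (226, 298, 322), (236, 297, 319)]
(array([0.5824, 0.013 , 0.2011]), np.float64(1.3774203233343545))
(array([0.573 , 0.0104, 0.1787]), np.float64(0.3904719491946027))
(array([0.5715, 0.0098, 0.1342]), np.float64(0.5113030481830924))
[39.2431 13.0916] [137. 106.] (array([0.5524, 0.128 , 0.2825]), np.float64(1.3719047369724415))
[363.3146  17.5459] [390.8794 107.0703] (array([ 0.6166, -0.0197,  0.2754]), np.float64(0.12425484595488355))
hook (array([0.5763, 0.0117, 0.2656]), np.float64(3.3689648338051272))
box (array([ 0.6481, -0.0865,  0.1883]), np.float64(8.1911750756336))
```

View pics/wc.png

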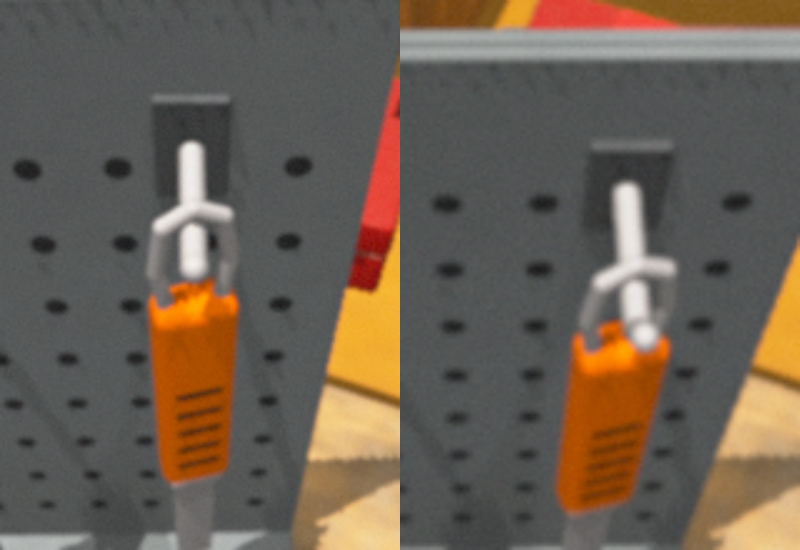

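The crops show the handle's front-face corners, and the loop top at about (277,104) in view 1 and (320,170) in view 2. I'll triangulate the corners.

```bash
python3 - <<'E'
from h import *
import pickle
np.set_printoptions(precision=4,suppress=True)
c,c2=pickle.load(open("hook.pkl","rb"))
T=dict(BL=((266.8,212.8),(297.1,240)),BR=((290.4,208.8),(318.4,243.9)),TL=((260,142),(303.1,193.5)),TR=((294.8,147.2),(329.8,198.6)),loop=((276.8,104),(319.6,169.5)))
P={k:tri([(c,u),(c2,v)]) for k,(u,v) in T.items()}
for k in P: print(k,P[k])
P={k:v[0] for k,v in P.items()}
d=P["TL"]+P["BL"]-P["TR"]-P["BR"];print("yaw of bar y",np.arctan2(d[1],d[0])-np.pi/2,np.linalg.norm(d)/2)
print("front centre",(P["TL"]+P["BL"]+P["TR"]+P["BR"])/4)
pl=np.array([.5566,.139])-np.array([.6166,-.0197]);print("panel yaw",np.arctan2(pl[1],pl[0])-np.pi/2,np.linalg.norm(pl))
E
```

```text
BL (array([0.5804, 0.0227, 0.0944]), np.float64(0.557034282807961))
BR (array([ 0.5662, -0.0025,  0.1425]), np.float64(1.5201786491966898))
TL (array([0.5713, 0.0203, 0.2095]), np.float64(0.24209867693450204))
TR (array([ 0.5765, -0.0004,  0.2073]), np.float64(0.32627660722430274))
loop (array([0.5772, 0.0118, 0.2397]), np.float64(0.2592213772625828))
yaw of bar y -0.1938900875274019 0.03274340652422964
front centre [0.5736 0.01   0.1634]
panel yaw 0.3614610611303488 0.1696634610044249
```

```bash
python3 - <<'E'
from h import *
np.set_printoptions(precision=4,suppress=True)
ab=.365;R=toolrot(ab,-45,-1);o=Ro.from_matrix(R).as_rotvec();hx=np.array([np.cos(ab),np.sin(ab),0])
g=np.array([.577,.012,.138])+.014*R[:,2]
r.move_pose(g-.10*R[:,2],o);r.move_l(g,v=.1)
print(r.get_position()-g,r.get_force())
close();print("w",r.get_width(),r.get_gripper_force(),r.get_force(),r.get_time())
r.move_l(g+[0,0,.018],v=.06);print(r.get_force())
p=g+[0,0,.018]-.045*hx
r.move_l(p,v=.08);print(r.get_force(),r.get_width())
r.move_l(p+[0,0,.10]-.03*hx,v=.15)
print(r.get_qpos(),r.get_position(),r.get_width(),r.get_time())
c=vision.camera("wrist");save(c,"w3");s=vision.camera("side");save(s,"s3")
cv2.imwrite("pics/g.png",np.hstack([cv2.imread("pics/w3.png")[:,::1][0:420,80:480],cv2.resize(cv2.imread("pics/s3.png")[60:200,180:313],(400,420))]))
E
```

```text
[ 0.0003 -0.0001  0.0008] [-0.2646 -0.0355  0.1318]
w 0.20336858570606303 57.83787611871958 [0.0069 0.9798 0.7161] 5.925
[-0.3859 -0.7105 -0.9714]
[ 0.969   0.1346 -1.0596] 0.20377279824767372
[-0.4586 -0.4966  2.4124  0.7996  0.8088  0.3007] [ 0.5158 -0.0109  0.2448] 0.20250545595049863 7.9333
```

View pics/g.png

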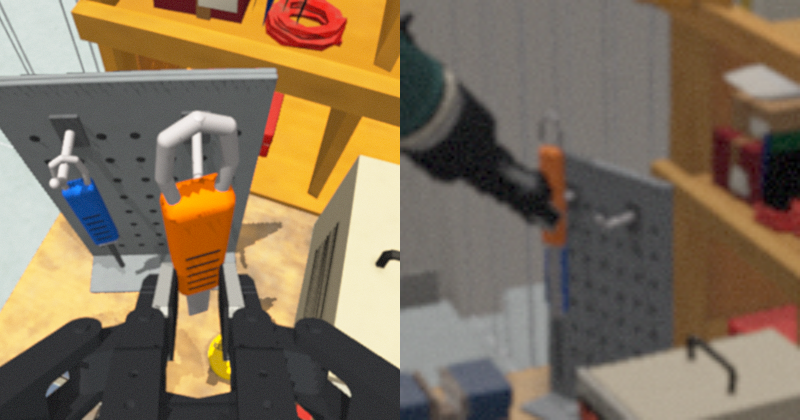

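The bar is off its hook and upright in the fingers, and the blue driver still hangs. Next I'll check IK for the turn-over and the pry, opening and laying poses. In those the tool leans down with the loop toward the robot, camera side.

```bash
cat >> h.py <<'E'
PHI=45.;GO=.014;D=.090
def pose(tip,a,th,phi=None,d=None,go=None):
    phi=PHI if phi is None else phi;d=D if d is None else d;go=GO if go is None else go
    R=toolrot(a,-(90+th)+phi,1);g=np.asarray(tip,float)-d*bladedir(a,th)
    return g+R[:,2]*go,Ro.from_matrix(R).as_rotvec()
E
python3 - <<'E'
from h import *
np.set_printoptions(precision=2,suppress=True)
N=np.array([.4477,-.3815,.05]);a=-.711;h=np.array([np.cos(a),np.sin(a),0])
for th in(90,75,60,50,36,20,10):
  p,o=pose(N+.022*bladedir(a,th)+[0,0,.1 if th>70 else 0],a,th);print(th,p,r.solve_ik(p,o))
for A in(10,60,90,105):
  A=np.radians(A);p,o=pose(N+h*.1305+.1*(-np.cos(A)*h+np.sin(A)*np.array([0,0,1])),a,20);print("open",p,r.solve_ik(p,o))
for aa in(-1.2,-.9,-.4,0,.4):
 for th in(0,8):
  p,o=pose(np.array([.58*np.cos(-.15),.58*np.sin(-.15),.015]),aa,th);print("place",aa,th,p,r.solve_ik(p,o))
for e,az in((-60,-.1),(-75,-.3),(-90,-.4),(-90,-.8)):
  R=toolrot(az+np.pi if 0 else az,e,-1);print("mid",e,r.solve_ik(np.array([.42*np.cos(az),.42*np.sin(az),.3]),Ro.from_matrix(R).as_rotvec()))
E
```

```text
90 [ 0.44 -0.38  0.21] [-0.74  0.65  1.26 -0.02  2.02 -1.6 ]
75 [ 0.43 -0.37  0.2 ] [-0.74  0.44  1.47 -0.01  1.76 -1.6 ]
60 [ 0.42 -0.36  0.1 ] [-0.74  0.31  1.78 -0.01  1.31 -1.6 ]
50 [ 0.41 -0.35  0.09] [-0.75  0.18  1.94 -0.    1.11 -1.61]
36 [ 0.41 -0.35  0.08] [-0.76  0.02  2.15  0.01  0.82 -1.62]
20 [ 0.4  -0.34  0.06] [-0.77 -0.13  2.39  0.06  0.45 -1.68]
10 [ 0.4  -0.34  0.05] [-0.78 -0.17  2.52  0.22  0.18 -1.84]
open [ 0.41 -0.35  0.09] [-0.77 -0.14  2.35  0.05  0.51 -1.67]
open [ 0.45 -0.38  0.15] [-0.76 -0.13  2.19  0.04  0.65 -1.64]
open [ 0.49 -0.42  0.17] [-0.76 -0.04  2.08  0.03  0.67 -1.64]
open [ 0.51 -0.43  0.16] [-0.75  0.01  2.04  0.03  0.66 -1.63]
place -1.2 0 [ 0.54 -0.01  0.01] [ 0.43  0.36  2.17 -1.01  0.99  0.81]
place -1.2 8 [ 0.54 -0.01  0.02] [ 0.35  0.27  2.17 -0.87  0.91  0.6 ]
place -0.9 0 [ 0.52 -0.02  0.01] [ 0.41  0.21  2.38 -1.27  0.8   0.79]
place -0.9 8 [ 0.52 -0.02  0.02] [ 0.32  0.12  2.35 -1.04  0.71  0.48]
place -0.4 0 [ 0.5  -0.06  0.01] None
place -0.4 8 [ 0.5  -0.06  0.02] None
place 0 0 [ 0.49 -0.09  0.01] None
place 0 8 [ 0.49 -0.09  0.02] None
place 0.4 0 [ 0.5  -0.12  0.01] [-0.78  0.11  2.51  1.39  0.73  2.34]
place 0.4 8 [ 0.5  -0.12  0.02] None
mid -60 [-0.21 -0.71  2.31  0.06  1.02  1.45]
mid -75 [-0.38 -0.49  2.14  0.02  1.24  1.49]
mid -90 [-0.46 -0.28  1.97 -0.    1.45  1.51]
mid -90 [-0.86 -0.28  1.97 -0.    1.45  1.51]
```

```bash
python3 - <<'E'
from h import *
import pickle
np.set_printoptions(precision=4,suppress=True)
N=np.array([.4477,-.3815,.05]);a=-.711;h=np.array([np.cos(a),np.sin(a),0])
p=r.get_position();r.move_l(p+[-.09,-.035,.10],v=.2)
p,o=pose(N+[0,0,.18]-.03*h,a,60)
q=r.solve_ik(p,o);print(q)
r.move_joints(q);r.sleep(.2)
W=vision.camera("wrist");S=vision.camera("side");T=vision.camera("top")
tp,to=r.get_position(),r.get_ee_rot()
r.move_l(p-.06*h+.03*np.array([-h[1],h[0],0]),v=.2);r.sleep(.2)
W2=vision.camera("wrist")
pickle.dump((W,S,T,W2,tp,to),open("pre.pkl","wb"))
print(tp,r.get_width(),r.get_time())
def up(im,x0,y0,w,hh,W,H): return cv2.resize(im[y0:y0+hh,x0:x0+w,::-1],(W,H),interpolation=cv2.INTER_CUBIC)
u,v=proj(S,p).astype(int);u2,v2=proj(T,p).astype(int)
print(u,v,u2,v2)
cv2.imwrite("pics/pre.png",np.vstack([np.hstack([up(W["img"],0,0,560,420,400,300),up(W2["img"],0,0,560,420,400,300)]),
 np.hstack([up(S["img"],u-40,v-30,80,60,400,300),up(T["img"],u2-32,v2-24,64,48,400,300)])]))
E
```

```text
[-0.747   0.097   1.6604 -0.0093  1.6459 -1.6062]
[ 0.388  -0.3301  0.2949] 0.19864663233684676 11.6083
231 177 297 240
```

View pics/pre.png

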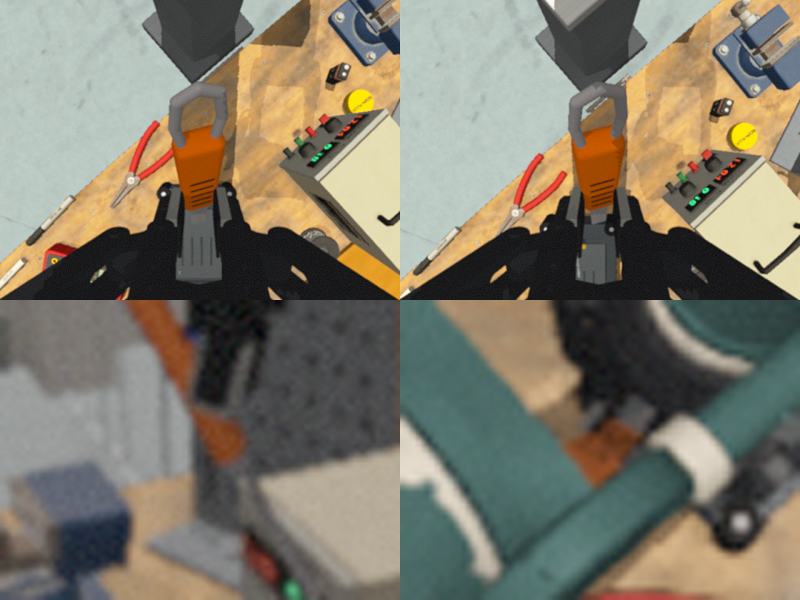

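The wrist shows the bar firm in the pads, with the handle at about (275,240) full resolution. The logger is hidden behind the gripper, so I'll place the wrist camera so that the logger shows at the left of its picture, from two places.

```bash
python3 - <<'E'
from h import *
import pickle
from scipy.optimize import fsolve
np.set_printoptions(precision=4,suppress=True)
W,S,T,W2,tp,to=pickle.load(open("pre.pkl","rb"))
Rm=Ro.from_rotvec(to).as_matrix();tc=Rm.T@(-np.array(W["R"]).T@W["t"]-tp);Rct=np.array(W["R"])@Rm
L=np.array([.465,-.395,.05])
def pos(yaw,e,uv,z):
    R=toolrot(yaw,e,-1)
    def f(xy):
        p=np.array([xy[0],xy[1],z]);c=dict(W);c["R"]=Rct@R.T;c["t"]=-c["R"]@(p+R@tc);return proj(c,L)-uv
    xy=fsolve(f,[.35,-.4]);return np.array([*xy,z]),Ro.from_matrix(R).as_rotvec(),f(xy)
res=[]
for yaw in(-1.3,-1.0,-.71,-.4):
  for e in(-75,-90):
    p,o,_=pos(yaw,e,(120,160),.26);q=r.solve_ik(p,o);p2,o2,_=pos(yaw,e,(150,230),.30);q2=r.solve_ik(p2,o2);print(yaw,e,p,q,p2,q2,_)
E
```

```text
-1.3 -75 [ 0.284  -0.3777  0.26  ] [-0.8988 -0.3409  2.1115 -0.1119  1.1316  2.0074] [ 0.3222 -0.4496  0.3   ] [-0.931  -0.1874  1.923  -0.1019  1.163   1.9688] [-0. -0.]
-1.3 -90 [ 0.3028 -0.4294  0.26  ] [-1.0041 -0.0513  1.851  -0.      1.3419  1.8667] [ 0.3362 -0.5172  0.3   ] [-1.0347  0.1115  1.6117 -0.      1.4184  1.8361] [ 0. -0.]
-1.0 -75 [ 0.287  -0.4319  0.26  ] [-1.0398 -0.2581  2.0513  0.0116  1.0868  1.527 ] [ 0.3447 -0.4893  0.3   ] [-0.9985 -0.1093  1.8554 -0.0004  1.1336  1.5725] [0. 0.]
-1.0 -90 [ 0.3202 -0.4758  0.26  ] [-1.0219  0.0428  1.7572 -0.      1.3415  1.5489] [ 0.3781 -0.5498  0.3   ] [-1.0057  0.2089  1.5001 -0.      1.4326  1.5651] [0. 0.]
-0.71 -75 [ 0.305  -0.4813  0.26  ] [-1.117  -0.1401  1.955   0.1159  1.0882  1.1223] [ 0.3767 -0.5198  0.3   ] [-1.0299 -0.0173  1.7689  0.0896  1.1425  1.2238] [0. 0.]
-0.71 -90 [ 0.3494 -0.5139  0.26  ] [-1.0138  0.1348  1.6576 -0.      1.3491  1.267 ] [ 0.426  -0.5682  0.3   ] [-0.9625  0.2926  1.3974 -0.      1.4516  1.3183] [0. 0.]
-0.4 -75 [ 0.339 -0.526  0.26 ] [-1.1431  0.0005  1.8235  0.1948  1.1302  0.761 ] [ 0.419  -0.5408  0.3   ] [-1.0317  0.0863  1.6619  0.1657  1.1852  0.8927] [0. 0.]
-0.4 -90 [ 0.3911 -0.5435  0.26  ] [-0.9842  0.227   1.5502 -0.      1.3645  0.9866] [ 0.4807 -0.5718  0.3   ] [-0.9051  0.366   1.3024 -0.      1.4732  1.0657] [0. 0.]
```

```bash
python3 - <<'E'
from h import *
import pickle
np.set_printoptions(precision=4,suppress=True)
r.move_pose([.305,-.4813,.26],Ro.from_matrix(toolrot(-.71,-75,-1)).as_rotvec());r.sleep(.2);A=vision.camera("wrist")
r.move_pose([.426,-.5682,.30],Ro.from_matrix(toolrot(-.71,-90,-1)).as_rotvec());r.sleep(.2);B=vision.camera("wrist")
pickle.dump((A,B),open("log.pkl","wb"));W=pickle.load(open("pre.pkl","rb"))[0]
up=lambda im,x0,y0,w,h:cv2.resize(im[y0:y0+h,x0:x0+w,::-1],(400,300),interpolation=cv2.INTER_CUBIC)
print(r.get_time(),blobs(A,*YEL)[:4],blobs(B,*YEL)[:4])
cv2.imwrite("pics/log.png",np.vstack([np.hstack([up(A["img"],20,60,240,180),up(B["img"],30,130,240,180)]),np.hstack([up(W["img"],200,100,160,120),up(W["img"],200,190,160,120)])]))
E
```

```text
15.0917 [(147, array([123.93, 171.01]), ((124.0, 171.5), (7.0, 20.0), 90.0)), (82, array([355.65,  85.52]), ((355.5, 85.0), (10.0, 9.0), 90.0)), (34, array([295.38,  36.94]), ((295.2567443847656, 36.4594612121582), (3.2879798412323, 11.343530654907227), 9.462321281433105)), (13, array([292.62,  49.77]), ((292.800048828125, 49.40000534057617), (2.683281421661377, 4.4721360206604), 26.56505012512207))] [(125, array([154., 238.]), ((154.0, 238.0), (6.0, 18.0), 90.0)), (100, array([444.89, 139.68]), ((443.6802978515625, 139.51641845703125), (5.761660099029541, 29.832595825195312), 50.19443130493164)), (69, array([179.38,   4.06]), ((178.89593505859375, 3.5431461334228516), (7.480940341949463, 22.37157440185547), 85.91438293457031)), (64, array([360.09, 160.78]), ((360.0, 161.0), (8.0, 8.0), 90.0))]
```

View pics/log.png

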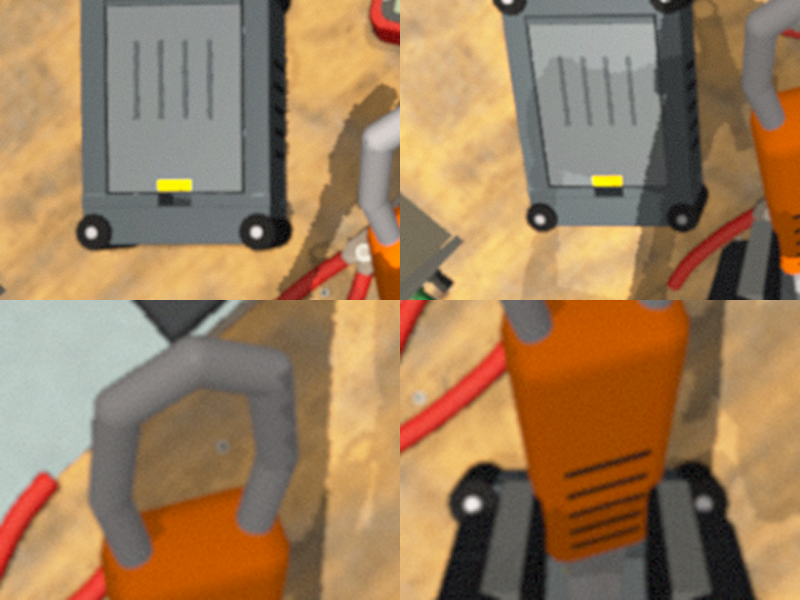

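A shows the notch as a dark gap with its outer edge at about (124.7,183.6), below the yellow strip at (124,171). B shows it at about (155.4,247.6), strip at (154,238). In the handle crops the edges slant about 12°, so the bar sits twisted about its own axis in the pads. I'll measure that with PnP and the notch by triangulation.

```bash
python3 - <<'E'
from h import *
import pickle
np.set_printoptions(precision=4,suppress=True)
A,B=pickle.load(open("log.pkl","rb"));W,S,T,W2,tp,to=pickle.load(open("pre.pkl","rb"))
fa=lambda x,y:(20+.6*x,60+.6*y);fb=lambda x,y:(30+.6*x,130+.6*y)
P={}
for n,u,v in(("notch",fa(174.5,206),fb(208.5,196)),("yel",(123.93,171.01),(154,238)),("hatchL",fa(106,190),fb(150,187)),("hatchR",fa(243,193),fb(266,187)),("scrL",fa(92,232),fb(142,217)),("scrR",fa(257,232),fb(283,219)),("farL",fa(106,4),fb(128,22)),("farR",fa(243,4),fb(255,15))):
    P[n]=tri([(A,u),(B,v)])[0];print(n,*tri([(A,u),(B,v)]),"A@50",plane(A,u,.05)[:2],"B@50",plane(B,v,.05)[:2])
d=P["scrR"]-P["scrL"];print("heading scr",np.arctan2(d[1],d[0])+np.pi/2,np.linalg.norm(d))
for c,f,pts in((A,fa,((92,232),(257,232))),(B,fb,((142,217),(283,219)))):
    q=[plane(c,f(*p),.053) for p in pts];d=q[1]-q[0];print(np.arctan2(d[1],d[0])+np.pi/2,np.linalg.norm(d))
# side+top screws
# bar PnP
K=np.array([[W["fx"],0,W["cx"]],[0,W["fy"],W["cy"]],[0,0,1.]])
obj=np.array([[-6.5,11,45],[-6.5,-11,45],[-6.5,11,-45],[-6.5,-11,-45],[0,9.2,46],[0,-9.2,46],[0,0,75]],float)/1e3
img=np.array([[246,221.2],[313.2,208.8],[260,294],[298,286],[254,201],[303.2,187.2],[278.8,120.8]],float)
Rm=Ro.from_rotvec(to).as_matrix()
for idx in(range(7),range(4),[2,3,4,5,6],[0,1,2,3,6]):
    idx=list(idx);ok,rv,tv=cv2.solvePnP(obj[idx],img[idx],K,np.array(W["D"]),flags=cv2.SOLVEPNP_SQPNP)
    e=cv2.projectPoints(obj,rv,tv,K,np.array(W["D"]))[0][:,0]-img
    Rc=np.array(W["R"]);Rb=Rm.T@Rc.T@cv2.Rodrigues(rv)[0];tb=Rm.T@(Rc.T@(tv[:,0]-W["t"])-tp)
    print(idx,"res",np.abs(e[idx]).max(),"\nRbar_in_tool",Rb.tolist(),"handle",tb,"tip",tb-.118*Rb[:,2])
E
```

```text
notch [ 0.4453 -0.3837  0.048 ] 0.08884001982152323 A@50 [ 0.4446 -0.3844] B@50 [ 0.4455 -0.3848]
yel [ 0.4553 -0.3927  0.0496] 0.16454328339270494 A@50 [ 0.4553 -0.3927] B@50 [ 0.4552 -0.3931]
hatchL [ 0.4795 -0.3595  0.0558] 0.49386980479140624 A@50 [ 0.4821 -0.3569] B@50 [ 0.4792 -0.3564]
hatchR [ 0.4221 -0.4231  0.0495] 0.6337795596297113 A@50 [ 0.4216 -0.4238] B@50 [ 0.4225 -0.4228]
scrL [ 0.4672 -0.3326  0.0507] 0.8144543253951154 A@50 [ 0.468  -0.3315] B@50 [ 0.4668 -0.333 ]
scrR [ 0.3963 -0.4149  0.0523] 0.31284469867346565 A@50 [ 0.3969 -0.4141] B@50 [ 0.3957 -0.4141]
farL [ 0.5718 -0.4362  0.0503] 0.39914794289436345 A@50 [ 0.5723 -0.4358] B@50 [ 0.5717 -0.4365]
farR [ 0.5181 -0.5028  0.038 ] 0.10966506100120552 A@50 [ 0.5126 -0.5028] B@50 [ 0.5171 -0.5062]
heading scr -0.7108297880444168 0.10861512433534211
-0.7103755721451832 0.10813695912104315
-0.7199120117098117 0.10708139619707054
[0, 1, 2, 3, 4, 5, 6] res 9.697179273883947 
Rbar_in_tool [[0.6916853680132048, -0.15155033648956465, 0.7061188619392211], [-0.22011899286020833, -0.975452918340253, 0.006263631829448207], [
[... 354 characters left out ...]
9947228652611]] handle [ 0.011  -0.0011 -0.0185] tip [-0.0733 -0.001   0.0641]
[2, 3, 4, 5, 6] res 7.596952638521699 
Rbar_in_tool [[0.6787494156768807, -0.17024737065521708, 0.714363397370891], [-0.25426455254300856, -0.9670708239130525, 0.011115703137315846], [0.6889475800366817, -0.18918206659490358, -0.6996866281704148]] handle [ 0.0151 -0.0009 -0.0261] tip [-0.0692 -0.0022  0.0564]
[0, 1, 2, 3, 6] res 6.446384159064394 
Rbar_in_tool [[0.7005628861423104, -0.1401559583101025, 0.6996913247355129], [-0.19940908654472836, -0.9799105346796476, 0.0033704936208516553], [0.6851625053688774, -0.14188605066752755, -0.714437323956845]] handle [ 0.017  -0.0011 -0.0308] tip [-0.0655 -0.0015  0.0535]
```

The bar's axis is at 45° in the tool as planned, but it is twisted about 12° on its own axis, which I'll compensate with the tool. The notch estimates agree to about 1 mm: (0.4455,-0.3841), heading -0.711. I'll go above the notch and check.

```bash
cat >> h.py <<'E'
PSI=.21;A0=-.711;N=np.array([.4455,-.3841,.050]);H=np.array([np.cos(A0),np.sin(A0),0.]);UP=np.array([0,0,1.])
Q=np.sqrt(.5);RB0=np.array([[Q,0,Q],[0,-1,0],[Q,0,-Q]]);DT=.091
def bp(tip,a,th,psi=PSI,d=DT):
    """TCP pose for blade tip at tip, blade heading a, th deg below level, bar x facing down/inward"""
    Rbt=RB0@Ro.from_euler("z",psi).as_matrix();tt=np.array([0,-.0012,-GO])-d*Rbt[:,2]
    z=-bladedir(a,th);e=np.radians(-(90+th));x=np.array([np.cos(e)*np.cos(a),np.cos(e)*np.sin(a),np.sin(e)])
    R=np.column_stack([x,np.cross(z,x),z])@Rbt.T
    return np.asarray(tip)-R@tt,Ro.from_matrix(R).as_rotvec()
def pry(th,off,s): return bp(N+off*H+s*bladedir(A0,th),A0,th)
E
python3 - <<'E'
from h import *
np.set_printoptions(precision=3,suppress=True)
p,o=pry(75,.0034,-.09);q=r.solve_ik(p,o);print(p,q)
for a in((75,.0034,.02),(55,.002,.022),(36,.0022,.022),(20,.004,.022)): print(r.solve_ik(*pry(*a)))
r.move_joints(q)
p,o=pry(75,.0034,-.02);r.move_l(p,v=.15,frame=o);r.sleep(.3)
print(r.get_position()-p,(Ro.from_rotvec(o).inv()*Ro.from_rotvec(r.get_ee_rot())).magnitude(),r.get_force(),r.get_time())
S=vision.camera("side");T=vision.camera("top");tip=N+.0034*H-.02*bladedir(A0,75)
u,v=proj(S,tip);print(proj(S,tip),proj(S,N),proj(T,tip))
def up(c,u,v,w,k,pts):
    x0,y0=int(u-w/2),int(v-w/2);im=cv2.resize(c["img"][y0:y0+w,x0:x0+w,::-1],(400,400),interpolation=cv2.INTER_CUBIC)
    for X,col in pts:
        a=(proj(c,X)-[x0,y0]+.5)*400/w;cv2.drawMarker(im,tuple(int(t) for t in a),col,cv2.MARKER_CROSS,12,1)
    return im
pts=[(tip,(0,255,0)),(N,(0,0,255)),(tip-.118*bladedir(A0,75),(255,0,255))]
cv2.imwrite("pics/ins.png",np.hstack([up(S,u,v-12,70,0,pts),up(T,*proj(T,tip),60,0,pts)]))
E
```

```text
[ 0.41  -0.349  0.213] [-0.818  0.377  1.54   0.097  1.748 -1.498]
[-0.814  0.513  1.552  0.097  1.6   -1.508]
[-0.837  0.246  1.862  0.135  1.217 -1.594]
[-0.872  0.024  2.151  0.234  0.839 -1.74 ]
[-0.916 -0.108  2.38   0.494  0.51  -2.05 ]
[ 0.    -0.     0.001] 0.0019082340470103461 [ 0.719 -0.56  -0.958] 18.4
[266.314 272.121] [267.024 279.101] [312.263 235.405]
```

View pics/ins.png

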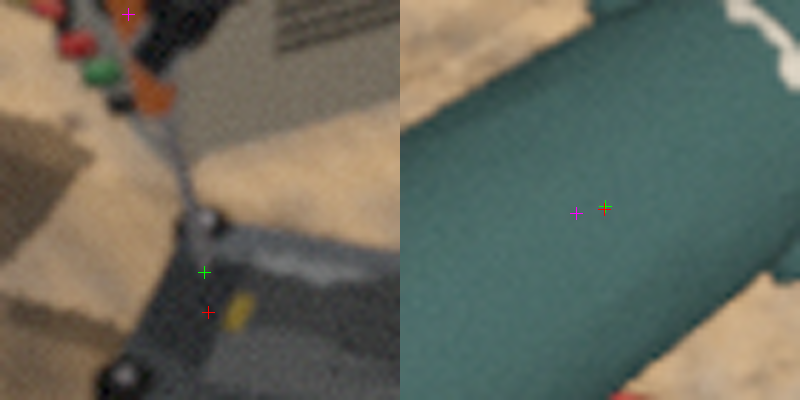

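The side crop shows the blade running as a thin grey line down to about the predicted tip (green), and the notch (red) just left of the yellow strip, so they are consistent. I'll insert slowly, watching the force.

```bash
cat >> h.py <<'E'
def go(po,v=.05):
    p,o=po;r.move_l(p,v=v,frame=o)
    F=r.get_force();return np.array([F@H,F@np.array([-H[1],H[0],0]),F[2]])
E
python3 - <<'E'
from h import *
np.set_printoptions(precision=1,suppress=True)
f0=go(pry(75,.0034,-.004),.06);print(f0)
for s in(.002,.006,.010,.014,.017,.020):
    f=go(pry(75,.0034,s))-f0;print(s,f)
    if np.abs(f).max()>12: break
else:
    for th,off,s in((68,.003,.021),(62,.0026,.0215),(57,.0022,.022)):
        f=go(pry(th,off,s))-f0;print(th,f)
        if np.abs(f).max()>25: break
print(r.get_time(),r.get_width())
E
```

```text
[-0.5 -0.1 -1. ]
0.002 [ 0.2  0.5 -0.2]
0.006 [ 1.3 -0.3  0.2]
0.01 [-0.2 -0.6  1.2]
0.014 [ 0.9 -0.4  0.4]
0.017 [0.3 0.1 0.5]
0.02 [ 0.7  0.1 -0.2]
68 [ 0.5 -0.6 -0.2]
62 [0.3 0.4 0.2]
57 [-0.2 -0.7  0.1]
21.2917 0.20324944526835206
```

It went in without contact. Now I'll lever.

```bash
python3 - <<'E'
from h import *
np.set_printoptions(precision=1,suppress=True)
for th in(52,48,44,40,36,32,28,25):
    f=go(pry(th,.0013/np.sin(np.radians(th)),.022),.04);print(th,f,r.get_position()-pry(th,.0013/np.sin(np.radians(th)),.022)[0]*1 if 0 else "")
    if np.abs(f).max()>45: break
print(r.get_time(),r.get_width())
S=vision.camera("side");W=vision.camera("wrist")
import pickle;pickle.dump((S,W),open("lev.pkl","wb"))
print(blobs(S,*YEL,(255,255,290,300))[:2])
E
```

```text
52 [ 0.5 -0.1 -1.3] 
48 [-0.3 -1.  -0.3] 
44 [-0.4  0.3 -1. ] 
40 [-0.4  0.5 -0.8] 
36 [-0.   0.3 -0.8] 
32 [-0.   0.5 -0.5] 
28 [-0.3 -0.3 -0.7] 
25 [-0.4  0.9 -1.5] 
23.3333 0.20371927140937454
[(10, array([272.2, 277.2]), ((272.0, 277.0), (4.0, 2.0), 90.0))]
```

```bash
python3 - <<'E'
from h import *
import pickle
np.set_printoptions(precision=2,suppress=True)
S,W=pickle.load(open("lev.pkl","rb"));S0=vision.camera("side")
hinge=N+.1305*H-.002*UP
def yel(a): return hinge+.120*(-np.cos(a)*H+np.sin(a)*UP)+.002*(np.cos(a)*UP+np.sin(a)*H)
for a in(0,.03,.06,.1,.3): print(a,proj(S0,yel(a)))
im=cv2.cvtColor(cv2.imread("pics/side0.png"),cv2.COLOR_BGR2RGB)
for c in(dict(img=im),S,S0): print([b[:2] for b in blobs(c,(20,90,90),(36,255,255),(258,262,285,295),4)])
E
```

```text
0 [271.46 279.9 ]
0.03 [271.52 278.64]
0.06 [271.63 277.39]
0.1 [271.85 275.73]
0.3 [274.18 267.71]
[(28, array([271.75, 279.14]))]
[(19, array([272.32, 277.26]))]
[(19, array([272.32, 277.26]))]
```

The strip rose about 1.9 px, which is roughly 0.045 rad and beyond the catches, as the lever geometry predicts. Now I'll swing it open with the blade tip following the arc under the plate.

```bash
python3 - <<'E'
from h import *
np.set_printoptions(precision=2,suppress=True)
hinge=N+.1305*H-.002*UP
P=lambda al,th,rho:bp(hinge+rho*(-np.cos(al)*H+np.sin(al)*UP),A0,th)
al=np.linspace(-.05,1.80,17);th=np.interp(al,[0,.5,1.8],[25,25,20]);rho=np.interp(al,[0,.3,1.8],[.107,.103,.098])
if any(r.solve_ik(*P(*x)) is None for x in zip(al,th,rho)): raise SystemExit("IK")
for x in zip(al,th,rho):
    f=go(P(*x),.12)
    if np.abs(f).max()>25: print("force",x,f);break
    if x[0]>.3: print(round(x[0],2),f,end=" ")
r.sleep(.3);print(r.get_time(),r.get_width())
S=vision.camera("side")
def yel(a): return hinge+.120*(-np.cos(a)*H+np.sin(a)*UP)+.002*(np.cos(a)*UP+np.sin(a)*H)
for a in(0,.5,1,1.57,1.75,1.9): print(a,proj(S,yel(a)))
print([b[:2] for b in blobs(S,(20,90,90),(36,255,255),(258,200,350,300),4)]);save(S,"s_open")
E
```

```text
0.41 [ 0.81 -0.36 -1.52] 0.53 [-0.28 -0.04 -1.05] 0.64 [-0.18  0.43 -2.  ] 0.76 [-0.71  0.71 -1.27] 0.88 [-0.76  0.61 -1.57] 0.99 [-0.58  0.43 -1.  ] 1.11 [ 0.2   0.12 -1.02] 1.22 [ 0.22 -0.24 -0.22] 1.34 [-0.68  0.25 -1.27] 1.45 [ 0.35 -0.23 -1.33] 1.57 [ 0.54  0.03 -1.73] 1.68 [ 0.21  0.53 -1.83] 1.8 [ 0.15  0.37 -1.2 ] 28.0333 0.20346566537428498
0 [271.46 279.9 ]
0.5 [278.53 260.39]
1 [297.36 247.23]
1.57 [327.71 245.02]
1.75 [337.69 247.53]
1.9 [345.68 250.75]
[]
```

```bash
python3 - <<'E'
from h import *
np.set_printoptions(precision=2,suppress=True)
p=r.get_position();r.move_l(p-.12*H+[0,0,.08],v=.2);r.sleep(.3)
S=vision.camera("side");T=vision.camera("top");print(r.get_time(),r.get_position())
up=lambda c,x0,y0,w,h:cv2.resize(c["img"][y0:y0+h,x0:x0+w,::-1],(400,400),interpolation=cv2.INTER_CUBIC)
cv2.imwrite("pics/open.png",np.hstack([up(S,190,170,200,200),up(T,235,150,160,160)]))
E
```

```text
29.3583 [ 0.41 -0.35  0.24]
```

View pics/open.png

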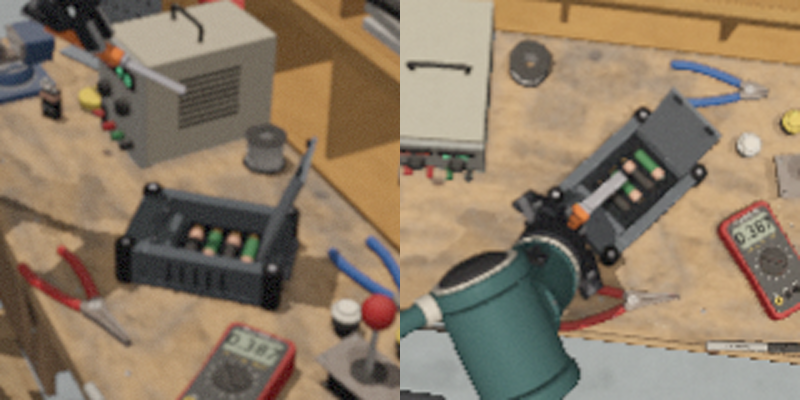

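The hatch stands open past upright and the batteries are exposed. The bar is still in the fingers. Next I'll find a free, reachable place to lay it.

```bash
python3 - <<'E'
from h import *
np.set_printoptions(precision=3,suppress=True)
T=vision.camera("top")
for n,p in dict(tin=(217,210),batt=(215,227),pliersHandleL=(294,265),pliersTop=(308,262),psuFL=(232,218),psuFR=(268,222),reel=(287,175),edge1=(220,271),edge2=(290,281),meterL=(362,240),guardL=(297,228),guardFront=(318,250),vise=(198,245),tip=(345,268),far=(330,160)).items(): print(n,plane(T,p,.0)[:2],end=" ")
print()
for th in(10,14,20):
  for x in(.36,.40,.44,.48):
    for y in(-.27,-.22,-.17,-.12,-.06):
      ok=[]
      for a in np.radians(np.arange(-180,180,15)):
        g=np.array([x,y,0.0013+DT*np.sin(np.radians(th))]);tip=g+DT*bladedir(a,th)
        if r.solve_ik(*bp(tip,a,th)) is not None: ok.append(int(round(np.degrees(a))))
      if ok: print(th,"grasp",x,y,ok)
E
```

```text
tin [ 0.505 -0.047] batt [ 0.445 -0.049] pliersHandleL [ 0.346 -0.336] pliersTop [ 0.362 -0.382] psuFL [ 0.483 -0.103] psuFR [ 0.484 -0.229] reel [ 0.661 -0.276] edge1 [ 0.296 -0.088] edge2 [ 0.291 -0.328] meterL [ 0.46 -0.56] guardL [ 0.475 -0.332] guardFront [ 0.407 -0.412] vise [0.375 0.   ] tip [ 0.357 -0.51 ] far [ 0.736 -0.423] 
10 grasp 0.36 -0.27 [-180, -165, -150, -135, -120, -105, -90, 60, 75, 90, 105, 120, 135, 150, 165]
10 grasp 0.36 -0.22 [-180, -165, -150, -135, -120, -105, -90, 60, 75, 90, 105, 120, 135, 150, 165]
10 grasp 0.36 -0.17 [-180, -165, -150, -135, -120, -105, -90, 60, 75, 90, 105, 120, 135, 150, 165]
10 grasp 0.36 -0.12 [-180, -165, -150, -135, -120, -105, -90, 60, 75, 90, 105, 120, 135, 150, 165]
10 grasp 0.36 -0.06 [-180, -165, -150, -135, -120, -105, -90, 75, 90, 105, 120, 135, 150, 165]
10 grasp 0.4 -0.27 [-180, -165, -150, -135, -120, -105, -90, -75, 60, 75, 90, 105, 120, 135, 150, 165]
10 grasp 0.4 -0.22 [-180, -165, -150, -135, -120, -105, -90, 60, 75, 90, 105, 120, 135, 150, 165]
10 grasp 0.4 -0.17 [-180, -165, -150, -135, -120, -105, -90, 60, 75, 90
[... 4743 characters left out ...]
 120, 135, 150, 165]
20 grasp 0.44 -0.06 [-180, -165, -150, -135, -120, -105, -90, -75, -60, -45, 0, 105, 120, 135, 150, 165]
20 grasp 0.48 -0.27 [-180, -165, -150, -135, -120, -105, -90, -75, -60, -45, -30, -15, 90, 105, 120, 135, 150, 165]
20 grasp 0.48 -0.22 [-180, -165, -150, -135, -120, -105, -90, -75, -60, -45, -30, -15, 90, 105, 120, 135, 150, 165]
20 grasp 0.48 -0.17 [-180, -165, -150, -135, -120, -105, -90, -75, -60, -45, -30, -15, 90, 105, 120, 135, 150, 165]
20 grasp 0.48 -0.12 [-180, -165, -150, -135, -120, -105, -90, -75, -60, -45, -30, -15, 105, 120, 135, 150, 165]
20 grasp 0.48 -0.06 [-180, -165, -150, -135, -120, -105, -90, -75, -60, -45, -30, -15, 0, 105, 120, 135, 150, 165]
```

```bash
python3 - <<'E'
from h import *
np.set_printoptions(precision=3,suppress=True)
a=-np.pi/2;th=13;g=np.array([.38,-.19,0.0013+DT*np.sin(np.radians(th))]);tip=g+DT*bladedir(a,th)
p,o=bp(tip,a,th);ph,_=bp(tip+[0,0,.15],a,th)
q=r.solve_ik(ph,o);print(q,p)
r.move_joints(q)
r.move_l(p+[0,0,.012],v=.12);r.sleep(.2);f0=r.get_force();print(f0)
for dz in(.009,.006,.004,.002,.001,0,-.001,-.002):
    r.move_l(p+[0,0,dz],v=.03);f=r.get_force()-f0
    if f[2]>2.5: break
print("stopped",dz,f,r.get_position())
open_gripper();r.sleep(.3)
R=Ro.from_rotvec(o).as_matrix();print(r.get_width(),r.get_force()-f0)
r.move_l(p+[0,0,dz]-.06*R[:,2],v=.08)
r.move_l(p+[0,.0,.2]-.06*R[:,2],v=.2);r.sleep(.2)
print(r.get_time())
T=vision.camera("top");S=vision.camera("side");W=vision.camera("wrist")
for n,c in(("T",T),("S",S)):
    print(n,[b for b in blobs(c,*ORANGE,amin=25)[:5]],proj(c,[.38,-.162,.0065]))
save(T,"Tend");save(S,"Send");save(W,"Wend")
import pickle;pickle.dump((T,S,W),open("end.pkl","wb"))
E
```

```text
[-0.071 -0.348  2.397 -0.673  0.992  0.385] [ 0.383 -0.198  0.01 ]
[ 0.145  0.321 -1.355]
stopped -0.002 [-0.131 -0.478  0.552] [ 0.383 -0.198  0.008]
0.9968572961432646 [-0.212 -0.309  1.399]
38.025
T [(128, array([105.2 ,  29.66]), ((105.42288970947266, 29.368894577026367), (30.16769790649414, 9.075660705566406), 59.534454345703125)), (122, array([244.83, 248.89]), ((243.48463439941406, 248.6230926513672), (24.682910919189453, 6.325770854949951), 7.125016689300537)), (41, array([136.22,  76.76]), ((134.7941436767578, 76.82353210449219), (10.6715669631958, 6.5484619140625), 14.03624439239502)), (40, array([211.95, 118.15]), ((212.0, 119.5), (9.0, 12.0), 90.0))] [244.637 249.021]
S [(355, array([293.83, 156.42]), ((294.7163391113281, 160.94253540039062), (43.74018859863281, 22.551898956298828), 36.469234466552734)), (152, array([207.89, 249.22]), ((207.9230499267578, 249.3845672607422), (19.969207763671875, 8.320503234863281), 56.3099365234375)), (125, array([293.08,  10.92]), ((294.4162292480469, 9.697309494018555), (18.3803653717041, 27.64406967163086), 53.97262954711914)), (65, array([305.98, 133.09]), ((304.0, 132.5), (13.0, 22.0), 90.0)), (62, array([408.94, 146.6 ]), ((409.1633605957031, 146.8663330078125), (24.179405212402344, 6.666749477386475), 5.710593223571777))] [208.629 251.421]
```

```bash
python3 - <<'E'
from h import *
import pickle
np.set_printoptions(precision=4,suppress=True)
T,S,W=pickle.load(open("end.pkl","rb"))
print("bar",tri([(T,(244.83,248.89)),(S,(207.89,249.22))]))
def ends(c,roi):
    h=cv2.cvtColor(c["img"],cv2.COLOR_RGB2HSV);m=cv2.inRange(h,(3,120,60),(16,255,255));q=np.zeros_like(m);x0,y0,x1,y1=roi;q[y0:y1,x0:x1]=m[y0:y1,x0:x1]
    P=np.argwhere(q)[:,::-1].astype(float);m0=P.mean(0);d=np.linalg.svd(P-m0,full_matrices=False)[2][0];d*=np.sign(d[0]);t=(P-m0)@d;return m0+d*t.min(),m0+d*t.max()
et=ends(T,(225,240,265,258));es=ends(S,(190,235,225,262));print(et,es)
for i,j in((0,0),(1,1)): print(tri([(T,et[i]),(S,es[j])]))
hinge=N+.1305*H-.002*UP
b=blobs(S,(22,80,90),(36,255,255),(300,225,360,290),3);print("yellow near",b[:3],[proj(S,hinge+.120*(-np.cos(a)*H+np.sin(a)*UP)) for a in(1.57,1.9)])
s0=cv2.imread("pics/side0.png").astype(int);d=np.abs(S["img"][:,:,::-1].astype(int)-s0).max(2)>60
n,l,st,ce=cv2.connectedComponentsWithStats(d.astype(np.uint8));print([(st[i].tolist(),ce[i].round()) for i in range(1,n) if st[i,4]>25])
c0=lambda im:[x[:2] for x in blobs(dict(img=im),(105,150,60),(125,255,255),(220,120,245,180))[:1]]
print(c0(S["img"]),c0(cv2.imread("pics/side0.png")[:,:,::-1].copy()))
E
```

```text
bar (array([ 0.3789, -0.1632,  0.0146]), np.float64(0.8029791297931308))
(array([230.1506, 246.8316]), array([255.8526, 250.1438])) (array([201.8084, 240.4367]), array([214.074 , 258.0389]))
(array([ 0.3797, -0.112 ,  0.0113]), np.float64(1.3242451406546683))
(array([ 0.3808, -0.2009,  0.01  ]), np.float64(0.4658540665723479))
yellow near [] [array([326.7782, 244.8755]), array([344.8076, 250.3465])]
[([0, 0, 79, 31, 1608], array([41., 12.])), ([81, 0, 21, 38, 451], array([91., 22.])), ([105, 0, 25, 6, 92], array([119.,   2.])), ([143, 0, 23, 16, 297], array([155.,   7.])), ([124, 7, 58, 71, 1797], array([152.,  40.])), ([101, 17, 17, 8, 95], array([109.,  21.])), ([82, 42, 23, 49, 673], array([95., 63.])), ([154, 79, 63, 66, 1670], array([180., 107.])), ([0, 88, 22, 47, 585], array([  7., 114.])), ([23, 120, 10, 10, 36], array([ 27., 125.])), ([30, 122, 18, 8, 62], array([ 40., 126.])), ([60, 147, 16, 43, 413], array([ 67., 166.])), ([56, 153, 3, 14, 40], array([ 57., 159.])), ([10, 158, 37, 46, 226], array([ 22., 173.])), ([0, 160, 8, 25, 114], array([  2., 175.])), ([46, 187, 14, 15, 31], array([ 54., 194.])), ([73, 220, 17, 7, 94], array([ 81., 223.])), ([179, 220, 64, 33, 455], array([213., 235.])), ([222, 225, 17, 13, 53], array([230., 231.])), ([93, 227, 17, 22, 260], array([100., 238.])), ([10, 244, 11, 4, 26], array([ 15., 245.])), ([172, 247, 16, 7, 50], array([178., 249.])), ([202, 246, 11, 10, 86], array([208., 250.])), ([330, 252, 13, 21, 95], array([337., 263.])), ([106, 261, 11, 9, 41], array([112., 266.])), ([269, 270, 55, 30, 808], array([297., 283.])), ([0, 273, 93, 28, 1013], array([ 30., 284.])), ([338, 299, 21, 24, 244], array([348., 311.])), ([174, 345, 37, 49, 918], array([192., 367.])), ([199, 391, 20, 25, 206], array([210., 404.]))]
[(147, array([231.65, 148.65]))] [(151, array([231.67, 148.47]))]
```

The bar lies level on the bench with its handle ends at 11 and 10 mm. The hatch still stands open and the driver hangs unmoved.

```bash
python3 -c "
from cell import r
print(r.hand_in(),r.get_time())"
```

```text
the job is handed in; nothing more can be done
the job is handed in; nothing more can be done
```

The job is handed in, at about 38 s of the 59 s: the hatch was levered off with the pry bar and now stands open past upright, the bar lies flat on the bench clear of the logger and the stand, and the hex driver still hangs where it was; no verdict was shown.

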